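# Refit the fume extractor with the sound filter and close its keeper gate

## Task

Refit the small bench fume extractor with a filter: pull its sliding keeper gate back to clear the slot, lower the right filter all the way down into the slot without dropping it, then slide the gate fully shut over the filter's shoulders and let go. Of the three spare filters standing on the bench only one is whole and as long as the slot; one has lost a top corner of its frame and one is a shorter model, so leave those two standing where they are.

Things in the scene. Friction and masses are not known exactly. Their poses are not given: they have to be found in the camera images.
- extractor: Bench fume extractor, fixed: grey box 170 (x) x 200 (y) x 100 mm high. Origin: centre of its underside; +x from its front (round fan guard, switch, dial) to its back, z up. Its top has an open filter slot, along y, towards the back. A flat steel gate slides along x on top in two aluminium rails, 76 to 83 mm either side of the middle, 10.5 mm high.
- slot (a point): Centre of the slot's mouth, level with the extractor's top (100 mm above the bench), 43 mm towards +x from its origin; axes as the extractor's. Slot 33 mm (x) by 127 mm (y), 82 mm deep, mouth with 5 mm 45 degree chamfers all round. A filter fully home has its shoulders 4 mm below the top and its handle standing up through the gap in the gate.
- slot_floor (a point): Centre of the slot's floor, 82 mm below the mouth: the underside of a filter fully home stands here. Axes as the extractor's.
- gate (a joint): U-shaped steel keeper gate, 5 mm thick, 2 mm above the box. Metres: 0 shut, grows as pulled to the front (extractor -x), 0.048 open at its stop. Friction 1.5 N, stays put. Starts shut or up to 12 mm ajar, prongs (28 to 74 mm either side of the middle) across the slot. Open, their tips are 28 mm in front of the slot's centre, clear of it. Shuts round the handle, only over a filter that is home.
- gate_tab (a point): Grip point on the gate's upright black tab, 131 mm above the bench, 11 mm below the tab's top, 24 mm above the gate plate; moves with the gate. Tab 12 mm thick along the extractor's x, 44 mm long along its y. With the gate shut this point is 70 mm in front of the slot's centre. Axes as the extractor's.
- filter_whole: Sound filter: white frame with paper pleats, 28 mm thick (x), 120 mm long (y), frame 78 mm high, square shoulders at both ends; stands upright, loose, 0.13 to 0.25 kg. Origin: centre of its underside. Same either way round. White loop handle on the middle of its top: 44 mm long (y), 14 mm thick (x), top 114 mm above the underside; its grip bar fills the upper 20 mm.
- filter_whole_handle (a point): Middle of the grip bar of the sound filter's handle, 104 mm above its underside. Axes as the filter's.
- filter_chipped: A filter like the sound one in size, but with one top corner of frame and pleats broken away (about 33 mm of its length and 40 mm of its height). Stands upright, loose. Origin: centre of its underside.
- filter_short: A whole filter of a shorter model: 88 mm long (y), 28 mm thick, otherwise like the sound one. Stands upright, loose. Origin: centre of its underside.

How it is judged:
On the way, in this order (a step that is already met when the one before it is completed fails the run):
1. the gate is slid back off the slot (value of joint gate above 0.03 m), for 0.1 s.
2. with the gate back, the sound filter is lowered in the grip to the bottom of the slot (its underside within 15 mm of the floor while the fingers still hold it) (value of joint gate above 0.03 m and z of filter_whole in the frame of slot_floor below 0.015 m and horizontal distance between filter_whole and slot_floor below 0.01 m and contact force between the fingers and filter_whole above 0.5 N), for 0.05 s.
At the end, for the whole second after the job is handed in: Sound filter at rest, fully home in the slot (underside within 4 mm of the floor and 7 mm of its centre, upright and in line within 0.1 rad); gate within 4 mm of shut; the other two filters upright, within 40 mm of where they stood (z of filter_whole in the frame of slot_floor below 0.004 m and horizontal distance between filter_whole and slot_floor below 0.007 m and angle between the y axis of filter_whole and the y axis of extractor, either way round below 0.1 rad and angle between each of filter_whole, filter_chipped, filter_short's own z axis and vertical below 0.1 rad and value of joint gate below 0.004 m and linear speed of filter_whole below 0.02 m/s); the robot touches nothing.
It fails at once if the chipped or the short filter is shifted more than 40 mm from where it stood (distance of any of filter_chipped, filter_short from where it was at the start of the episode above 0.04 m).
It also fails if it takes over 58 s, if anything falls off the work surface, if the arm or the gripper's body presses on something with over 40 N, if the wrist force passes 120 N, or if a joint passes its speed limit or range.

## Robot

A 6-joint arm with a two-finger parallel gripper is mounted at the origin on a cart in front of the work surface, level with it; the furniture and walls round the work are solid. World frame = base frame: x ahead of the robot, y to its left, z up, the work surface at z = 0. Lengths are in m, angles in rad, forces in N, time in s.
With the tool pointing down it reaches from about 0.375 to 0.9 m from the base axis. Payload 3.1 kg.
Tool frame: the origin (TCP) lies on the centre line of the jaws, within the pads' length; the fingertips stand 22 mm ahead of it and the grasp point (between the pads) lies 3 mm ahead of it; z points along the fingers, y is the line along which they close (so a half turn about z gives the same grasp; the last joint's range is limited). The gripper opens to 85 mm and grips with 20 to 120 N. Pads are 22 mm wide; open, the fingers measure 114 mm over their backs; the gripper's body (76 mm by 85 mm) begins 54 mm behind the grasp point. The pads swing forward as they close: fully open they stand 13 mm farther back than shut.
Start: joints at [0.951, 0.527, 1.433, -0, 1.181, -0.178], TCP at [0.267, 0.565, 0.253] pointing down, gripper open.
Joint ranges: [-3.08, 3.08], [-0.75, 2.2], [0.22, 2.44], [-1.43, 4.57], [0, 2.65], [-2.85, 2.85]. Speed limits (rad/s): [2.79, 2.79, 3.14, 3.14, 3.14, 3.14].

## Interface

Orientations are given as a unit quaternion [x, y, z, w].
In Python, from station import manip gives the robot as it stands.
- The arm moves only by the tool run_rows, called after "Emit:" as name([rows], argument=value, ...), one row to a line, values as JSON. Schema: {"type":"object","properties":{"segments":{"type":"array","items":{"type":"array","items":{"type":"number"},"minItems":5,"maxItems":5},"minItems":1,"maxItems":20},"squeeze":{"type":"number"},"only":{"type":"string"},"quiet":{"type":"boolean"},"lines":{"type":"string"}},"required":["segments"],"additionalProperties":false}. segments is a list of rows, 1 to 20 of them, each of 5 numbers: dx, dy, dz in m, then a turn about the tool's z in rad, then the opening from 0.0 (shut) to 1.0 (fully open); each row is the pose to reach, as a shift and turn from the pose commanded when the call began, along the tool's axes at that moment; what a row does not reach only later rows make up. A row lasts 1/10 s, in which the tool goes at most 0.05 m and 0.15 rad, less where a joint would pass 70% of its speed; a pose out of reach is approached as far as the arm can. The fingers move at their own pace and stop on an object; squeeze is the grip in N (left out, the last holds). Time passes only in rows, so rows that do not move let the fingers close. The tool returns the time, the measured TCP pose, the force, the opening and the grip force at its end. only (a regular expression) keeps the lines of the reply that match it, lines (a string "A,B") keeps lines A to B, and quiet returns only ok. Input that does not fit is refused with a message, and nothing moves.
- manip.sense(): the state, without advancing time (a new reading comes with each control period).
- manip.snapshot(name): name is "scene" or "side" or "wrist"; returns a dict with "pixels" (480x640x3 uint8, red, green, blue), "range_z" (480x640 float32, m along the optical axis (not along the pixel's ray), 0 where there is no reading), "fov_y" (degrees; the focal length in pixels is half the picture's height over the tangent of half this angle, whatever the lens; pixels are square), "cx", "cy" (the principal point, pixels), "R" (3x3) and "t" (3): a world point X has camera coordinates R X + t; the wrist camera has in their place "hand_eye" (4x4, takes a point from camera to tool coordinates, whose origin is the TCP and whose axes are the flange's). Camera axes: x right, y down, z forward; pixel columns grow to the right and rows downward; lengths in m; the calibration is good to about 2 mm. A picture is of the moment at which its call begins: read the wrist's pose just before it.
- manip.sign_off(): hands the job in; it is judged then, once.
The state is a dict: "t": time; "q": joint angles; "qd": joint speeds; "tau": joint torques, N m; "tcp_pos": TCP position; "tool_rot": TCP orientation; "force": force on the tool from outside, world axes, zero at the start; "ft_torque": the same for the moment, N m; "finger_gap": opening from 0.0 (shut) to 1.0 (fully open); "gripper_force": force on a finger pad.
Only numpy, scipy, OpenCV 4.12 (cv2) and the standard library are available. Lean on these libraries where they do the work, as an engineer would, in place of code of your own. Each camera call takes 0.05 s, during which the arm holds its last target. There are 200 camera calls.

## Working session

There is one attempt and no reset: what is moved stays moved. The work goes in short steps, Python scripts to look and compute and a tool call to move; the robot and the scene stay as the last step left them, time stands still between calls to the robot, and variables do not carry over. Pictures are saved under pics/ and viewed, at most 10 in all, crops included, and the job is handed in when it is done.

```bash
ls; mkdir -p pics; python3 - <<'E'
from station import manip
import cv2,numpy as np
s=manip.sense();print(s['t'],s['tcp_pos'],s['tool_rot'],s['finger_gap'])
for n in("scene","side"):
    d=manip.snapshot(n);np.savez(f"pics/{n}0.npz",**d)
    cv2.imwrite(f"pics/{n}0.png",d["pixels"][:,:,::-1]);print(n,d["fov_y"],d["R"],d["t"],d["range_z"].max())
E
```

```text
pics
station.py
0.0 [0.26680169 0.56443618 0.25229912] [ 2.19135609e-01  9.75693764e-01 -1.03161939e-03 -4.45670986e-04] 1.002044966304761
scene 55.04266272860331 [[ 0.66979396 -0.74249603 -0.00870031]
 [-0.39516515 -0.34650342 -0.85075254]
 [ 0.6286657   0.57326697 -0.52549445]] [-0.39552437  0.27139904  0.65854306] 3.99964
side 50.62634820861158 [[ 9.99944200e-01 -5.71081970e-04 -1.05485192e-02]
 [-9.37764782e-03 -5.07732333e-01 -8.61463835e-01]
 [-4.86385778e-03  8.61514685e-01 -5.07709356e-01]] [-0.52182742  0.09767741  1.08300464] 2.8096042
```

View pics/scene0.png

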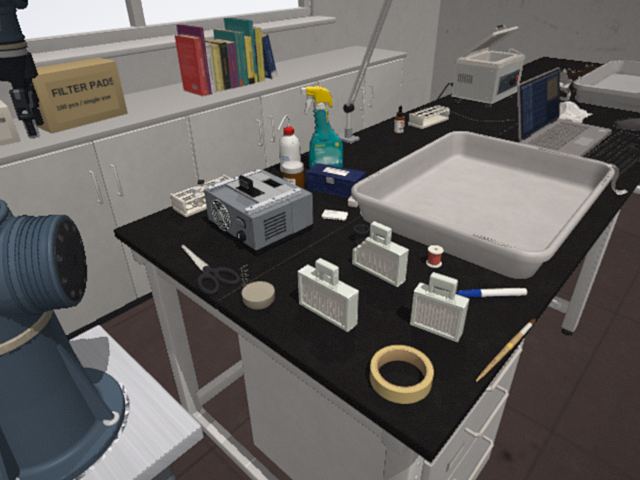

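View pics/side0.png

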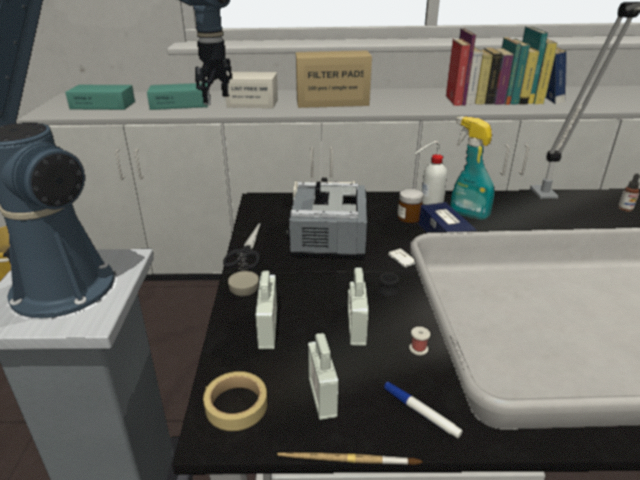

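The scene view shows the extractor at about (258,210) and three filters at about (328,295), (380,253) and (440,305). In the side view they are at about (267,310), (358,307) and (322,377). Next I'll crop and measure.

```bash
cat > h.py <<'E'
import numpy as np,cv2
def load(n): return dict(np.load(f"pics/{n}.npz"))
def cloud(d):
    f=240/np.tan(np.radians(float(d["fov_y"]))/2);v,u=np.mgrid[:480,:640]
    z=d["range_z"];P=np.dstack([(u-d["cx"])*z/f,(v-d["cy"])*z/f,z])
    return (P-d["t"])@d["R"]
E
python3 - <<'E'
from h import *
a=load("scene0")["pixels"][:,:,::-1];
c=cv2.resize(a[215:350,285:485],(800,540),interpolation=cv2.INTER_CUBIC);cv2.imwrite("pics/crop1.png",c)
for n in("scene0","side0"):
    d=load(n);W=cloud(d);z=W[:,:,2];px=d["pixels"].astype(int)
    m=(d["range_z"]>0)&(z>.012)&(z<.125)&(W[:,:,0]>.25)&(W[:,:,0]<.95)&(W[:,:,1]>-.5)&(W[:,:,1]<.6)&(px.min(2)>95)&(np.ptp(px,2)<40)
    k,l,st,ce=cv2.connectedComponentsWithStats(m.astype(np.uint8))
    for i in range(1,k):
        if st[i,4]<250: continue
        p=W[l==i];r=cv2.minAreaRect((p[:,:2]*1000).astype(np.float32))
        top=p[p[:,2]>.092];rt=cv2.minAreaRect((top[:,:2]*1000).astype(np.float32)) if len(top)>5 else None
        print(n,ce[i].round(),st[i,4],np.round(r,0).tolist() if 0 else r,p[:,2].max().round(3),rt)
E
```

```text
scene0 [290. 154.] 735 ((818.0126953125, 335.851318359375), (157.10362243652344, 62.11034393310547), 48.68339157104492) 0.125 ((855.8561401367188, 380.0879211425781), (37.86273193359375, 56.360206604003906), 43.28488540649414)
scene0 [450. 226.] 4720 ((843.7598266601562, -136.52947998046875), (214.73565673828125, 536.7969970703125), 0.5737647414207458) 0.087 None
scene0 [246. 194.] 2923 ((629.9278564453125, 271.2164001464844), (296.4178161621094, 360.75244140625), 0.592078685760498) 0.123 ((575.0115966796875, 196.854248046875), (202.6554412841797, 171.2392120361328), 85.80653381347656)
scene0 [382. 253.] 1875 ((664.0126342773438, -84.01150512695312), (242.92539978027344, 101.39765167236328), 43.66242599487305) 0.115 ((612.6679077148438, -130.296630859375), (44.112789154052734, 17.024036407470703), 86.38875579833984)
scene0 [328. 292.] 2475 ((445.2510986328125, -137.5498046875), (30.97511863708496, 122.08370208740234), 0.6199128031730652) 0.115 ((444.8603820800781, -138.14749145507812), (15.917437553405762, 44.380714416503906), 2.6065242290496826)
scene0 [440. 305.] 2400 ((543.7472534
[... 1182 characters left out ...]
5458984375, -10.079174041748047), (58.766624450683594, 62.5447998046875), 8.001152992248535) 0.025 None
side0 [266. 308.] 1154 ((448.73516845703125, -137.77102661132812), (28.02978515625, 121.3116683959961), 0.676444411277771) 0.115 ((448.8304138183594, -137.6165771484375), (14.238334655761719, 45.30120086669922), 1.793283462524414)
side0 [323. 374.] 1629 ((547.1630859375, -309.23675537109375), (28.455196380615234, 91.19551086425781), 10.314676284790039) 0.115 ((546.8851318359375, -308.527587890625), (14.410924911499023, 46.0211181640625), 10.67027473449707)
side0 [434. 414.] 389 ((712.9530639648438, -358.48443603515625), (14.83925724029541, 89.73960876464844), 43.665504455566406) 0.018 None
```

View pics/crop1.png

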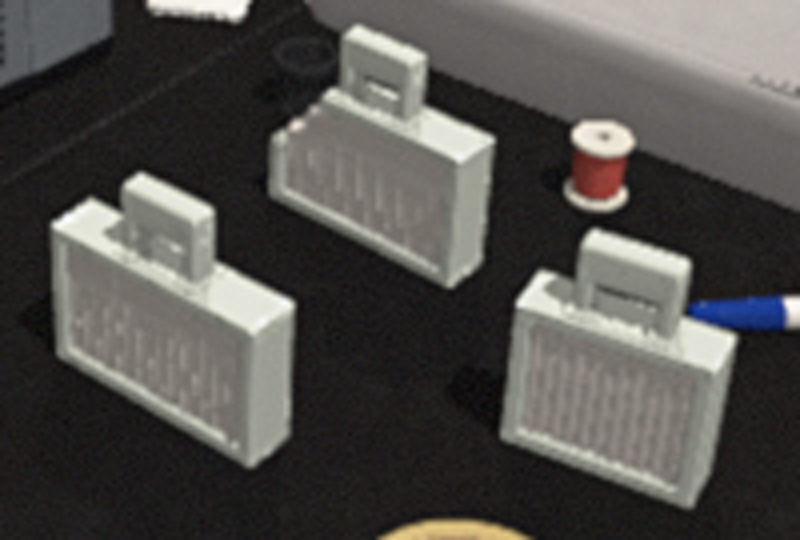

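The whole filter is the nearest one, at about (0.447, -0.138). The far one at crop (300,120) has a broken corner, and the right one is only 88–91 mm long. Next I'll measure the extractor, tab and slot.

```bash
python3 - <<'E'
from h import *
for n in("scene0","side0"):
    d=load(n);W=cloud(d);z=W[:,:,2]
    b=(d["range_z"]>0)&(W[:,:,0]>.44)&(W[:,:,0]<.7)&(W[:,:,1]>.06)&(W[:,:,1]<.33)
    for lo,hi in((.03,.125),(.106,.1125),(.095,.103),(.125,.16)):
        p=W[b&(z>lo)&(z<hi)]
        if lo<.125:
            ok=cv2.connectedComponents
            r=cv2.minAreaRect((p[:,:2]*1000).astype(np.float32));print(n,lo,hi,len(p),np.round(r[0],1),np.round(r[1],1),round(r[2],1))
        else:
            dk=d["pixels"].max(2)[b&(z>lo)&(z<hi)];print(len(p),dk.mean())
            print(p[:,:2].min(0),p[:,:2].max(0),np.median(p,0),z[b].max(),cv2.minAreaRect((p[:,:2]*1000).astype(np.float32)))
# top-down orthographic views
    im=np.zeros((540,440,3),np.uint8)
    q=W[b&(z>.03)];c=d["pixels"][b&(z>.03)]
    o=np.argsort(q[:,2]);q=q[o];c=c[o]
    X=((q[:,0]-.46)*2000).astype(int);Y=((.33-q[:,1])*2000).astype(int)
    for x,y,k in zip(X,Y,c): cv2.circle(im,(int(x),int(y)),2,k[::-1].tolist(),-1)
    cv2.imwrite(f"pics/td_{n}.png",im)
a=np.hstack([cv2.imread("pics/td_scene0.png"),cv2.imread("pics/td_side0.png")]);cv2.imwrite("pics/td.png",cv2.resize(a,(800,491)))
E
```

```text
scene0 0.03 0.125 5416 [571.5 192.8] [202.9 185.4] 82.3
scene0 0.106 0.1125 834 [565.8 198. ] [170.4 150.9] 85.2
scene0 0.095 0.103 1366 [574.2 196. ] [202.9 174.2] 85.2
123 40.31707317073171
[0.53705715 0.17632304] [0.55375623 0.22172525] [0.541831   0.19416699 0.1359017 ] 0.14228934517214925 ((545.7518920898438, 198.80706787109375), (45.073604583740234, 13.973203659057617), 84.04370880126953)
side0 0.03 0.125 4741 [571.6 195.7] [205.3 182.1] 85.3
side0 0.106 0.1125 1108 [569.5 198.8] [170.8 149. ] 85.4
side0 0.095 0.103 1272 [577.7 195.9] [204.  169.9] 85.3
76 50.526315789473685
[0.54337613 0.17464903] [0.55578587 0.22162011] [0.55028427 0.18670366 0.13908159] 0.14366584871145432 ((549.517333984375, 198.21112060546875), (46.98237609863281, 11.652876853942871), 88.73660278320312)
```

View pics/td.png

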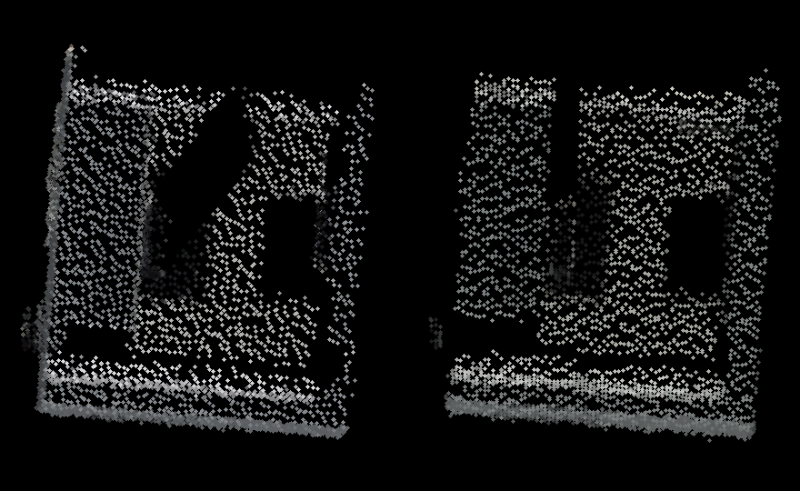

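```bash
cat >> h.py <<'E'
from scipy.spatial.transform import Rotation as Ro
def go(x,y,z,ydeg):
    "shift in tool axes and turn so TCP is at x,y,z with tool y at ydeg (mod 180, smaller turn)"
    from station import manip
    s=manip.sense();R=Ro.from_quat(s["tool_rot"]).as_matrix()
    a=np.degrees(np.arctan2(R[1,1],R[0,1]));t=-((ydeg-a+90)%180-90)
    print("t",round(s["t"],2),"shift",np.round(R.T@(np.array([x,y,z])-s["tcp_pos"]),4),"turn",round(np.radians(t),3),"q6",round(s["q"][5],2),"F",np.round(s["force"],1))
E
python3 -c "
from h import *;go(.548,.1983,.24,-4.7)"
```

```text
t 0.1 shift [-0.4107 -0.2108  0.0127] turn 1.211 q6 -0.18 F [-0.9 -0.3 -0.5]
```

Emit:
run_rows([
  [-0.08, -0.04, 0, 0.15, 1],
  [-0.13, -0.07, 0, 0.3, 1],
  [-0.17, -0.09, 0, 0.45, 1],
  [-0.21, -0.11, 0, 0.6, 1],
  [-0.25, -0.13, 0.01, 0.75, 1],
  [-0.29, -0.15, 0.01, 0.9, 1],
  [-0.33, -0.17, 0.01, 1.05, 1],
  [-0.37, -0.19, 0.01, 1.2, 1],
  [-0.41, -0.21, 0.01, 1.21, 0.6],
  [-0.4107, -0.2108, 0.0127, 1.211, 0.6],
  [-0.4107, -0.2108, 0.0127, 1.211, 0.6],
  [-0.4107, -0.2108, 0.0127, 1.211, 0.6],
  [-0.4107, -0.2108, 0.0127, 1.211, 0.6],
])

```text
t: 1.4
tcp_pos: [0.5468, 0.2003, 0.2404]
tool_rot: [0.735, 0.678, -0.0, -0.001]
force: [0.2, -0.2, -0.6]
finger_gap: 0.601
gripper_force: 0.0
```

```bash
python3 - <<'E'
from h import *
from station import manip
go(.548,.1983,.24,-4.7)
s=manip.sense();d=manip.snapshot("wrist");d["p"]=s["tcp_pos"];d["q"]=s["tool_rot"];np.savez("pics/w1.npz",**d);cv2.imwrite("pics/w1.png",d["pixels"][:,:,::-1]);print(d["hand_eye"],d["fov_y"])
E
```

```text
t 1.4 shift [-0.0019  0.0014  0.0004] turn 0.002 q6 0.24 F [ 0.2 -0.2 -0.6]
[[ 1.65017823e-04 -9.57302207e-01 -2.89089011e-01  7.45793332e-02]
 [ 9.99999986e-01  1.59665312e-04  4.20972949e-05  1.26158759e-04]
 [ 5.85765385e-06 -2.89089014e-01  9.57302221e-01 -1.20294842e-01]
 [ 0.00000000e+00  0.00000000e+00  0.00000000e+00  1.00000000e+00]] 61.45565243315286
```

View pics/w1.png

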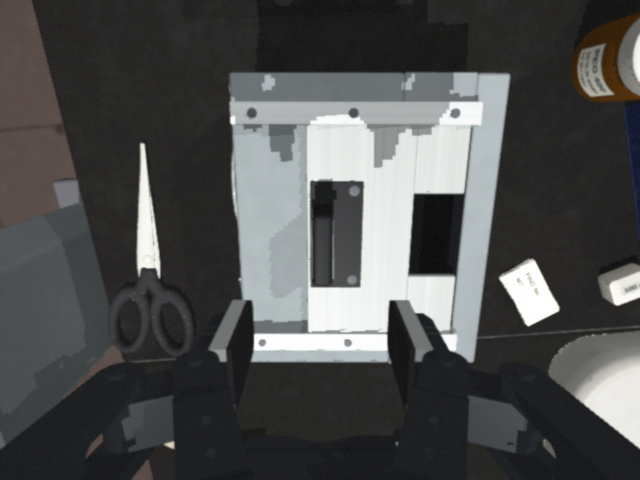

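The wrist view shows the box top with corners near (230,73), (509,73) and (473,362). The tab is at (335,235), and the slot gap is at columns 412–462, rows 194–274. I'll cast rays to refine the pose.

```bash
cat >> h.py <<'E'
def wray(d,u,v,z):
    f=240/np.tan(np.radians(float(d["fov_y"]))/2);H=d["hand_eye"];R=Ro.from_quat(d["q"]).as_matrix()
    r=R@H[:3,:3]@np.array([(u-d["cx"])/f,(v-d["cy"])/f,1]);o=d["p"]+R@H[:3,3]
    return o+r*(z-o[2])/r[2]
E
python3 - <<'E'
from h import *
d=load("w1");g=cv2.cvtColor(d["pixels"],cv2.COLOR_RGB2GRAY)
for n,u,v,z in(("BL",509,73,.1),("BR",473.5,362,.1),("FL",230,73,.1),("railTL in",306,124,.1105),("railTR in",471,126,.1105),("rail bot in L",253,333,.1105),("rail bot in R",456,334,.1105),("slot back top",465.5,194,.1),("slot back bot",460.5,274,.1),("tab UL",311,181,.142),("tab",311,287,.142),("tabR",332,200,.142),("tabR",332,285,.142)):
    print(n,wray(d,u,v,z).round(4)[:2])
print(g[235,300:370].tolist());print(g[235,400:480].tolist());print(g[90,495:520].tolist(),g[340,465:490].tolist())
# range cross-check: tab top & table
H=d["hand_eye"];f=240/np.tan(np.radians(float(d["fov_y"]))/2);R=Ro.from_quat(d["q"]).as_matrix()
v,u=np.mgrid[:480,:640];z=d["range_z"];P=np.dstack([(u-d["cx"])*z/f,(v-d["cy"])*z/f,z])@(R@H[:3,:3]).T+d["p"]+R@H[:3,3]
m=(P[:,:,2]>.132)&(P[:,:,2]<.147)&(u>290)&(u<370)&(v>170)&(v<300);print(m.sum(),cv2.minAreaRect((P[m][:,:2]*1000).astype(np.float32)),P[m][:,2].max(),(u[m].min(),u[m].max(),v[m].min(),v[m].max()))
m=(P[:,:,2]>.08)&(P[:,:,2]<.104)&(u<520)&(u>200)&(v<300)&(z>0);print(cv2.minAreaRect((P[m][:,:2]*1000).astype(np.float32)))
E
```

```text
BL [0.6674 0.2928]
BR [0.6521 0.095 ]
FL [0.5009 0.3061]
railTL in [0.5441 0.2733]
railTR in [0.6419 0.2644]
rail bot in L [0.4949 0.1375]
rail bot in R [0.6354 0.1256]
slot back top [0.6432 0.2215]
slot back bot [0.6411 0.1658]
tab UL [0.5452 0.2438]
tab [0.5399 0.1821]
tabR [0.5558 0.2325]
tabR [0.5522 0.1824]
[168, 166, 168, 167, 164, 166, 165, 186, 220, 211, 153, 111, 71, 42, 42, 52, 59, 65, 67, 67, 65, 62, 63, 61, 63, 62, 61, 60, 56, 50, 42, 50, 88, 113, 87, 74, 72, 71, 72, 72, 70, 71, 72, 72, 72, 73, 70, 73, 71, 70, 70, 70, 71, 70, 69, 69, 67, 68, 70, 68, 77, 114, 186, 232, 239, 237, 237, 237, 238, 238]
[237, 236, 235, 236, 237, 237, 237, 237, 235, 228, 193, 104, 33, 25, 27, 27, 24, 24, 19, 23, 23, 17, 11, 17, 16, 18, 18, 16, 17, 10, 10, 15, 18, 14, 15, 15, 16, 12, 16, 19, 20, 17, 20, 18, 20, 17, 19, 17, 16, 19, 23, 26, 29, 29, 31, 29, 30, 33, 29, 42, 83, 132, 167, 182, 187, 187, 189, 188, 187, 187, 189, 187, 189, 188, 187, 188, 187, 188, 188, 187]
[189, 189, 189, 190, 188, 190, 189, 190, 189, 190, 188, 183, 160, 116, 61, 38, 36, 35, 37, 39, 38, 38, 37, 37, 36] [181, 181, 182, 179, 180, 180, 180, 179, 178, 174, 153, 110, 60, 39, 35, 37, 37, 39, 38, 37, 37, 39, 33, 39, 35]
1595 ((548.4000244140625, 203.21383666992188), (43.75514221191406, 12.49954891204834), 85.25118255615234) 0.1437122444400657 (np.int64(312), np.int64(333), np.int64(211), np.int64(286))
((576.7404174804688, 225.87686157226562), (148.92889404296875, 173.06695556640625), 85.52767181396484)
```

Emit:
run_rows([
  [-0.001, 0.001, 0.05, 0, 0.6],
  [-0.001, 0.001, 0.09, 0, 0.6],
  [-0.001, 0.001, 0.104, 0, 0.6],
  [-0.001, 0.001, 0.104, 0, 0.6],
  [-0.001, 0.001, 0.104, 0, 0],
  [-0.001, 0.001, 0.104, 0, 0],
  [-0.001, 0.001, 0.104, 0, 0],
  [-0.001, 0.001, 0.104, 0, 0],
  [-0.001, 0.001, 0.104, 0, 0],
  [-0.001, 0.001, 0.104, 0, 0],
], squeeze=40)

```text
t: 2.45
tcp_pos: [0.5487, 0.1983, 0.1386]
tool_rot: [0.736, 0.677, 0.0, -0.0]
force: [-3.1, 1.5, 5.4]
finger_gap: 0.13
gripper_force: 42.0
```

```bash
python3 -c "
from h import *;go(.548,.1983,.24,-4.7)"
```

```text
t 2.45 shift [ 0.     -0.0007 -0.1014] turn -0.0 q6 0.24 F [-3.1  1.5  5.4]
```

Emit:
run_rows([
  [0, -0.004, -0.002, 0, 0],
  [0, -0.012, -0.002, 0, 0],
  [0, -0.02, -0.002, 0, 0],
  [0, -0.028, -0.002, 0, 0],
  [0, -0.034, -0.002, 0, 0],
  [0, -0.04, -0.002, 0, 0],
  [0, -0.044, -0.002, 0, 0],
  [0, -0.044, -0.002, 0, 0],
  [0, -0.044, -0.002, 0, 0],
])

```text
t: 3.35
tcp_pos: [0.5042, 0.2019, 0.1388]
tool_rot: [0.736, 0.677, -0.0, -0.001]
force: [0.1, 5.6, -4.8]
finger_gap: 0.132
gripper_force: 40.7
```

Emit:
run_rows([
  [0, -0.002, 0, 0, 0],
  [0, -0.004, 0, 0, 0],
  [0, -0.005, 0, 0, 0],
  [0, -0.005, 0, 0, 0],
])

```text
t: 3.75
tcp_pos: [0.5008, 0.2022, 0.1388]
tool_rot: [0.736, 0.677, 0.001, 0.0]
force: [2.3, 4.0, -6.9]
finger_gap: 0.132
gripper_force: 40.3
```

```bash
python3 -c "
from h import *;go(.548,.1983,.24,-4.7)"
```

```text
t 3.75 shift [ 1.000e-04  4.750e-02 -1.012e-01] turn -0.0 q6 0.26 F [ 2.3  4.  -6.9]
```

Emit:
run_rows([
  [0, 0, 0, 0, 0.5],
  [0, 0, 0, 0, 0.5],
  [0, 0, 0, 0, 0.5],
  [0, 0, -0.05, 0, 0.5],
  [0, 0, -0.1, 0, 0.6],
  [0, 0, -0.1, 0, 0.6],
])

```text
t: 4.35
tcp_pos: [0.5046, 0.2023, 0.2452]
tool_rot: [0.735, 0.678, 0.006, 0.004]
force: [0.1, -0.4, 0.2]
finger_gap: 0.6
gripper_force: 0.0
```

```bash
python3 -c "
from h import *;go(.447,-.138,.24,1)"
```

```text
t 4.35 shift [-0.3439 -0.0296  0.0037] turn -0.099 q6 0.26 F [ 0.1 -0.4  0.2]
```

Emit:
run_rows([
  [-0.05, -0.004, 0, 0, 0.6],
  [-0.1, -0.009, 0, -0.03, 0.6],
  [-0.15, -0.013, 0, -0.06, 0.6],
  [-0.2, -0.017, 0, -0.099, 0.6],
  [-0.25, -0.022, 0, -0.099, 0.6],
  [-0.3, -0.026, 0, -0.099, 0.6],
  [-0.33, -0.029, 0, -0.099, 0.6],
  [-0.344, -0.03, 0.004, -0.099, 0.6],
  [-0.344, -0.03, 0.004, -0.099, 0.6],
  [-0.344, -0.03, 0.004, -0.099, 0.6],
  [-0.344, -0.03, 0.004, -0.099, 0.6],
])

```text
t: 5.45
tcp_pos: [0.4422, -0.137, 0.2345]
tool_rot: [0.7, 0.714, 0.0, -0.001]
force: [0.6, -0.4, 0.7]
finger_gap: 0.599
gripper_force: 0.0
```

```bash
python3 - <<'E'
from h import *
from station import manip
go(.447,-.138,.24,1)
s=manip.sense();d=manip.snapshot("wrist");d["p"]=s["tcp_pos"];d["q"]=s["tool_rot"];np.savez("pics/w2.npz",**d)
H=d["hand_eye"];f=240/np.tan(np.radians(float(d["fov_y"]))/2);R=Ro.from_quat(d["q"]).as_matrix()
v,u=np.mgrid[:480,:640];z=d["range_z"];P=np.dstack([(u-d["cx"])*z/f,(v-d["cy"])*z/f,z])@(R@H[:3,:3]).T+d["p"]+R@H[:3,3]
for lo,hi in((.108,.12),(.07,.084)):
    m=(P[:,:,2]>lo)&(P[:,:,2]<hi)&(abs(P[:,:,0]-.447)<.05)&(abs(P[:,:,1]+.138)<.08)&(z>0)&(d["pixels"].min(2)>90)
    print(m.sum(),cv2.minAreaRect((P[m][:,:2]*1000).astype(np.float32)),u[m].min(),u[m].max(),v[m].min(),v[m].max(),P[m].mean(0))
for n in("scene","side"):
    d=manip.snapshot(n);np.savez(f"pics/{n}1.npz",**d);W=cloud(d);z=W[:,:,2]
    b=(d["range_z"]>0)&(W[:,:,0]>.44)&(W[:,:,0]<.7)&(W[:,:,1]>.06)&(W[:,:,1]<.33)&(z>.125)&(z<.16)
    print(n,cv2.minAreaRect((W[b][:,:2]*1000).astype(np.float32)))
E
```

```text
t 5.45 shift [-0.0011  0.0048 -0.0055] turn 0.001 q6 -0.56 F [ 0.6 -0.4  0.7]
1500 ((447.0865478515625, -134.4786376953125), (13.791284561157227, 43.52927017211914), 0.955278217792511) 317 339 206 273 [ 0.44686758 -0.13321828  0.11320135]
4801 ((447.1130065917969, -134.87777709960938), (27.981828689575195, 120.03782653808594), 0.9485976099967957) 307 348 140 304 [ 0.44674494 -0.12746441  0.077762  ]
scene ((497.5726318359375, 202.40194702148438), (46.5844841003418, 13.288408279418945), 89.72093963623047)
side ((504.6990966796875, 203.3716583251953), (49.03603744506836, 10.909652709960938), 83.10951232910156)
```

Emit:
run_rows([
  [0.001, 0.005, 0.02, 0, 0.6],
  [0.001, 0.005, 0.06, 0, 0.6],
  [0.001, 0.005, 0.1, 0, 0.6],
  [0.001, 0.005, 0.124, 0, 0.6],
  [0.001, 0.005, 0.124, 0, 0.6],
  [0.001, 0.005, 0.124, 0, 0],
  [0.001, 0.005, 0.124, 0, 0],
  [0.001, 0.005, 0.124, 0, 0],
  [0.001, 0.005, 0.124, 0, 0],
  [0.001, 0.005, 0.124, 0, 0],
  [0.001, 0.005, 0.124, 0, 0],
], squeeze=60)

```text
t: 6.7
tcp_pos: [0.4479, -0.1378, 0.1121]
tool_rot: [0.701, 0.713, 0.0, 0.001]
force: [-0.4, 1.0, 7.7]
finger_gap: 0.146
gripper_force: 59.9
```

```bash
python3 -c "
from h import *;go(.447,-.136,.29,1)"
```

```text
t 6.7 shift [ 0.0016 -0.0005 -0.1779] turn -0.0 q6 -0.55 F [-0.4  1.   7.7]
```

Emit:
run_rows([
  [0, 0, -0.03, 0, 0],
  [0, 0, -0.08, 0, 0],
  [0, 0, -0.13, 0, 0],
  [0, 0, -0.17, 0, 0],
  [0, 0, -0.178, 0, 0],
  [0, 0, -0.178, 0, 0],
])

```text
t: 7.3
tcp_pos: [0.4477, -0.1377, 0.2901]
tool_rot: [0.701, 0.713, 0.0, 0.002]
force: [0.8, -0.1, -2.3]
finger_gap: 0.149
gripper_force: 59.3
```

```bash
python3 -c "
from h import *;go(.6185,.195,.29,-4.6)"
```

```text
t 7.3 shift [0.3298 0.1765 0.    ] turn 0.097 q6 -0.55 F [ 0.8 -0.1 -2.3]
```

Emit:
run_rows([
  [0.02, 0.01, 0, 0, 0],
  [0.055, 0.03, 0, 0, 0],
  [0.095, 0.05, 0, 0.02, 0],
  [0.135, 0.07, 0, 0.04, 0],
  [0.175, 0.095, 0, 0.06, 0],
  [0.215, 0.115, 0, 0.08, 0],
  [0.255, 0.135, 0, 0.097, 0],
  [0.29, 0.155, 0, 0.097, 0],
  [0.315, 0.17, 0, 0.097, 0],
  [0.33, 0.1765, 0, 0.097, 0],
  [0.33, 0.1765, 0, 0.097, 0],
  [0.33, 0.1765, 0, 0.097, 0],
  [0.33, 0.1765, 0, 0.097, 0],
  [0.33, 0.1765, 0, 0.097, 0],
])

```text
t: 8.7
tcp_pos: [0.6177, 0.194, 0.2886]
tool_rot: [0.735, 0.678, -0.0, -0.0]
force: [-0.5, -0.3, -2.5]
finger_gap: 0.149
gripper_force: 59.2
```

```bash
cat > look.py <<'E'
import sys
from h import *
from station import manip
go(.6185,.195,.29,-4.6)
for n in("scene","side"):
    d=manip.snapshot(n);np.savez(f"pics/{n}{sys.argv[1]}.npz",**d);cv2.imwrite(f"pics/{n}{sys.argv[1]}.png",d["pixels"][:,:,::-1])
    W=cloud(d);z=W[:,:,2];b=(d["range_z"]>0)&(abs(W[:,:,0]-.6)<.15)&(abs(W[:,:,1]-.2)<.13);px=d["pixels"]
    m=b&(z>.19)&(z<.262)&(px.min(2)>80)&(W[:,:,0]>.57)&(W[:,:,0]<.67)
    if m.sum()>20: print(n,"filter",m.sum(),cv2.minAreaRect((W[m][:,:2]*1000).astype(np.float32)),z[m].min(),z[m].max())
    m=b&(z>.095)&(z<.1035);print(n,"top",cv2.minAreaRect((W[m][:,:2]*1000).astype(np.float32)))
E
python3 look.py 2
```

```text
t 8.7 shift [ 0.0011  0.0007 -0.0014] turn -0.001 q6 0.21 F [-0.5 -0.3 -2.5]
scene filter 1295 ((614.671875, 192.72036743164062), (123.4571304321289, 30.50014877319336), 85.5713882446289) 0.19003731444187383 0.2619528837163387
scene top ((574.25830078125, 195.72918701171875), (200.5044708251953, 172.17515563964844), 85.1119613647461)
side filter 513 ((617.8084716796875, 175.5430450439453), (91.17486572265625, 27.857975006103516), 85.09518432617188) 0.1905040144741452 0.2619462429043798
side top ((577.8077392578125, 195.99114990234375), (203.30844116210938, 169.7525634765625), 85.25849151611328)
```

Emit:
run_rows([
  [0, 0.001, 0.02, 0, 0],
  [0, 0.001, 0.045, 0, 0],
  [0, 0.001, 0.06, 0, 0],
  [0, 0.001, 0.07, 0, 0],
  [0, 0.001, 0.075, 0, 0],
  [0, 0.001, 0.08, 0, 0],
  [0, 0.001, 0.085, 0, 0],
  [0, 0.001, 0.09, 0, 0],
  [0, 0.001, 0.09, 0, 0],
])

```text
t: 9.7
tcp_pos: [0.6189, 0.1953, 0.1981]
tool_rot: [0.735, 0.678, -0.0, -0.0]
force: [-0.2, 0.6, -1.7]
finger_gap: 0.151
gripper_force: 59.2
```

```bash
python3 look.py 3
```

```text
t 9.7 shift [-0.0003 -0.0004 -0.0919] turn 0.0 q6 0.21 F [-0.2  0.6 -1.7]
scene filter 136 ((612.9013061523438, 191.47238159179688), (36.53118133544922, 89.0091552734375), 74.4665756225586) 0.1900469241789949 0.2597063757806396
scene top ((573.2818603515625, 195.29498291015625), (200.11973571777344, 171.62600708007812), 85.23001098632812)
side filter 206 ((624.3382568359375, 193.92518615722656), (45.20635986328125, 99.39220428466797), 70.65776824951172) 0.19086943118560032 0.2610760125599476
side top ((577.7183837890625, 195.02362060546875), (197.91140747070312, 169.87246704101562), 85.30484771728516)
```

It is 14 mm into the slot with no contact force, so I'll keep lowering.

Emit:
run_rows([
  [0, 0, 0.008, 0, 0],
  [0, 0, 0.016, 0, 0],
  [0, 0, 0.024, 0, 0],
  [0, 0, 0.032, 0, 0],
  [0, 0, 0.04, 0, 0],
  [0, 0, 0.046, 0, 0],
  [0, 0, 0.052, 0, 0],
  [0, 0, 0.057, 0, 0],
  [0, 0, 0.061, 0, 0],
  [0, 0, 0.064, 0, 0],
  [0, 0, 0.066, 0, 0],
  [0, 0, 0.067, 0, 0],
  [0, 0, 0.067, 0, 0],
])

```text
t: 11.1
tcp_pos: [0.6192, 0.1954, 0.1316]
tool_rot: [0.735, 0.678, 0.0, 0.0]
force: [1.2, 0.0, -2.0]
finger_gap: 0.149
gripper_force: 59.2
```

Emit:
run_rows([
  [0, 0, 0.001, 0, 0],
  [0, 0, 0.002, 0, 0],
  [0, 0, 0.002, 0, 0],
])

```text
t: 11.4
tcp_pos: [0.6194, 0.1955, 0.1302]
tool_rot: [0.735, 0.678, 0.0, 0.0]
force: [-1.4, 0.6, 0.7]
finger_gap: 0.15
gripper_force: 59.7
```

Emit:
run_rows([
  [0, 0, 0, 0, 0.32],
  [0, 0, 0, 0, 0.32],
  [0, 0, 0, 0, 0.32],
  [0, 0, -0.02, 0, 0.32],
  [0, 0, -0.06, 0, 0.5],
  [0, 0, -0.11, 0, 0.6],
  [0, 0, -0.12, 0, 0.6],
  [0, 0, -0.12, 0, 0.6],
])

```text
t: 12.2
tcp_pos: [0.6207, 0.1956, 0.2527]
tool_rot: [0.735, 0.678, 0.003, 0.002]
force: [0.1, -1.2, -0.1]
finger_gap: 0.6
gripper_force: 0.0
```

```bash
python3 -c "
from h import *;go(.502,.2035,.24,-4.7)"; python3 look.py 4
```

```text
t 12.2 shift [-0.0016 -0.1191  0.012 ] turn 0.002 q6 0.21 F [ 0.1 -1.2 -0.1]
t 12.2 shift [-0.0007 -0.0019 -0.0373] turn 0.0 q6 0.21 F [ 0.1 -1.2 -0.1]
scene filter 103 ((617.95556640625, 192.567138671875), (27.474159240722656, 77.31401824951172), 87.88219451904297) 0.23280847789712644 0.2619413696413724
scene top ((573.4577026367188, 197.19720458984375), (203.0021209716797, 173.0498046875), 85.46307373046875)
side filter 98 ((622.4702758789062, 184.91554260253906), (14.122349739074707, 74.03128051757812), 86.08065032958984) 0.2323393367220697 0.2618475299936349
side top ((577.9367065429688, 195.545654296875), (202.3124237060547, 169.7679901123047), 85.06375885009766)
```

View pics/side4.png

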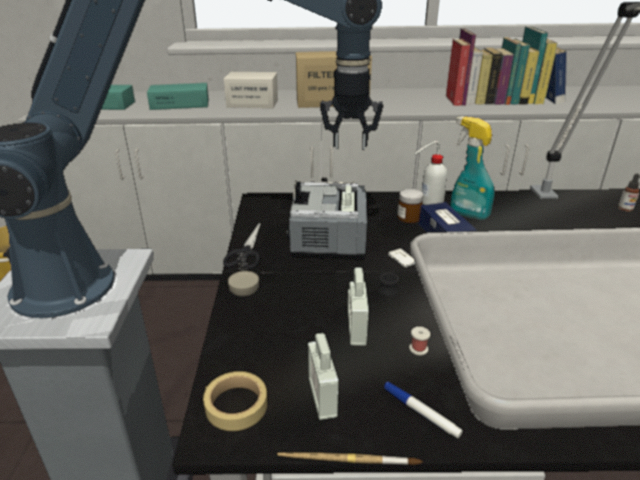

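The filter is home, with its handle at (348,192), the gate still open, and the other two filters standing. Next I'll grip the tab and close the gate.

Emit:
run_rows([
  [0, -0.03, 0, 0, 0.5],
  [0, -0.07, 0, 0, 0.5],
  [0, -0.105, 0, 0, 0.5],
  [-0.001, -0.119, 0, 0, 0.5],
  [-0.001, -0.119, 0.01, 0, 0.5],
  [-0.001, -0.119, 0.05, 0, 0.5],
  [-0.001, -0.119, 0.09, 0, 0.5],
  [-0.001, -0.119, 0.11, 0, 0.5],
  [-0.001, -0.119, 0.11, 0, 0.5],
  [-0.001, -0.119, 0.11, 0, 0],
  [-0.001, -0.119, 0.11, 0, 0],
  [-0.001, -0.119, 0.11, 0, 0],
  [-0.001, -0.119, 0.11, 0, 0],
  [-0.001, -0.119, 0.11, 0, 0],
  [-0.001, -0.119, 0.11, 0, 0],
], squeeze=40)

```text
t: 13.8
tcp_pos: [0.5012, 0.204, 0.1404]
tool_rot: [0.735, 0.678, 0.001, 0.001]
force: [1.6, -0.7, -0.6]
finger_gap: 0.129
gripper_force: 42.4
```

```bash
python3 -c "
from h import *;go(.549,.1995,.14,-4.7)"
```

```text
t 13.8 shift [-0.0006  0.048   0.0005] turn 0.002 q6 0.26 F [ 1.6 -0.7 -0.6]
```

Emit:
run_rows([
  [0, 0.005, 0, 0, 0],
  [0, 0.012, 0, 0, 0],
  [0, 0.02, 0, 0, 0],
  [0, 0.026, 0, 0, 0],
  [0, 0.032, 0, 0, 0],
  [0, 0.037, 0, 0, 0],
  [0, 0.041, 0, 0, 0],
  [0, 0.044, 0, 0, 0],
  [0, 0.044, 0, 0, 0],
])

```text
t: 14.7
tcp_pos: [0.5459, 0.2003, 0.1403]
tool_rot: [0.735, 0.678, 0.001, 0.001]
force: [0.0, 0.1, 4.2]
finger_gap: 0.131
gripper_force: 43.1
```

Emit:
run_rows([
  [0, 0.002, 0, 0, 0],
  [0, 0.003, 0, 0, 0],
  [0, 0.004, 0, 0, 0],
  [0, 0.004, 0, 0, 0],
])

```text
t: 15.1
tcp_pos: [0.5489, 0.2001, 0.1403]
tool_rot: [0.735, 0.678, 0.0, 0.0]
force: [-2.4, 0.8, 6.0]
finger_gap: 0.127
gripper_force: 43.3
```

Emit:
run_rows([
  [0, 0.001, 0, 0, 0],
  [0, 0.002, 0, 0, 0],
  [0, 0.002, 0, 0, 0],
])

```text
t: 15.4
tcp_pos: [0.5489, 0.2, 0.1403]
tool_rot: [0.735, 0.678, -0.001, -0.001]
force: [-5.9, 0.4, 8.7]
finger_gap: 0.132
gripper_force: 43.8
```

It stopped against the end stop: 48 mm of travel and the force rising. I'll release, retreat and check.

Emit:
run_rows([
  [0, -0.001, 0, 0, 0.4],
  [0, -0.001, 0, 0, 0.4],
  [0, -0.001, 0, 0, 0.4],
  [0, -0.001, -0.04, 0, 0.4],
  [0, -0.001, -0.09, 0, 0.5],
  [0, -0.001, -0.13, 0, 0.6],
  [0, -0.001, -0.13, 0, 0.6],
  [0, -0.001, -0.13, 0, 0.6],
])

```text
t: 16.2
tcp_pos: [0.5498, 0.1999, 0.2704]
tool_rot: [0.735, 0.678, 0.001, 0.001]
force: [-0.4, 0.6, -0.5]
finger_gap: 0.599
gripper_force: 0.0
```

```bash
python3 - <<'E'
from h import *
from station import manip
s=manip.sense();d=manip.snapshot("wrist");d["p"]=s["tcp_pos"];d["q"]=s["tool_rot"]
H=d["hand_eye"];f=240/np.tan(np.radians(float(d["fov_y"]))/2);R=Ro.from_quat(d["q"]).as_matrix()
v,u=np.mgrid[:480,:640];z=d["range_z"];P=np.dstack([(u-d["cx"])*z/f,(v-d["cy"])*z/f,z])@(R@H[:3,:3]).T+d["p"]+R@H[:3,3]
for lo,hi,x in((.132,.15,.549),(.122,.137,.62)):
    m=(P[:,:,2]>lo)&(P[:,:,2]<hi)&(abs(P[:,:,0]-x)<.03)&(abs(P[:,:,1]-.2)<.05)&(z>0)
    print(m.sum(),cv2.minAreaRect((P[m][:,:2]*1000).astype(np.float32)),np.percentile(P[m][:,2],[5,50,95]))
cv2.imwrite("pics/w5.png",d["pixels"][:,:,::-1]);print(s["force"])
E
```

```text
1296 ((549.2477416992188, 202.90008544921875), (43.722415924072266, 12.683131217956543), 85.70616149902344) [0.13640215 0.14123219 0.14263375]
1472 ((619.0780639648438, 199.19036865234375), (43.482017517089844, 14.528368949890137), 85.52359771728516) [0.12484393 0.13126195 0.13260966]
[-0.43894098  0.58408182 -0.54785216]
```

View pics/w5.png

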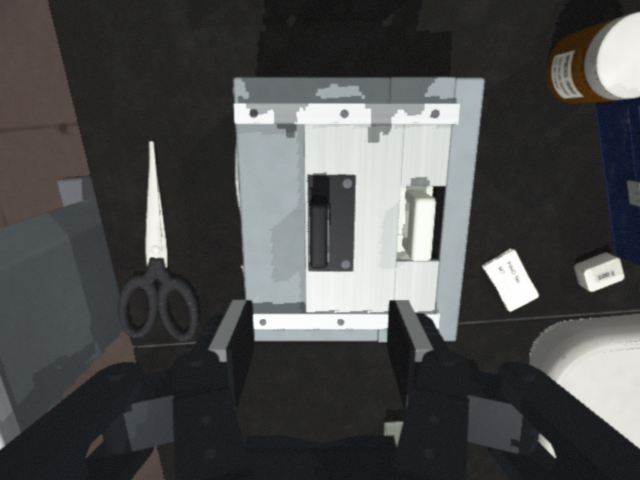

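The gate is shut round the handle, which is at (420,225). The handle top is at 0.132 m as expected, and the tab-to-handle distance of 70 mm matches the shut position. I'll hand it in.

```bash
python3 -c "
from station import manip;print(manip.sign_off())"
```

```text
the job is handed in; nothing more can be done
None
```

The whole filter is fully down in the slot, the gate is shut over its shoulders and released, the other two filters were not touched, and the job was handed in at about 16 s; the hand-in returned no verdict.

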